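# Show a carved slate seal to the inspection camera

### The arm

A 6-joint arm with a two-finger parallel gripper is mounted at the origin on the work surface. World frame = base frame: x ahead of the robot, y to its left, z up, the work surface at z = 0. Lengths are in m, angles in rad, forces in N, time in s.
With the tool pointing down it reaches from about 0.3 to 0.875 m from the base axis. Payload 4.2 kg.
Tool frame: the origin (TCP) lies between the finger pads; the fingertips stand 11 mm ahead of it and the grasp point (between the pads) lies 8 mm behind it (nose_length is the distance from the TCP to the fingertips, in m); z points along the fingers, y is the direction in which the jaws open and shut (so a half turn about z gives the same grasp; the last joint's range is limited). The gripper opens to 85 mm and grips with 20 to 120 N. Pads are 22 mm wide; open, the fingers measure 114 mm over their backs; the gripper's body (76 mm by 85 mm) begins 54 mm behind the grasp point. The pads swing forward as they close: fully open they stand 13 mm farther back than shut.
Start: joints at [1.203, 0.32, 1.565, -0, 1.257, -0.02], TCP at [0.196, 0.541, 0.242] pointing down, gripper open.
Joint ranges: [-3.11, 3.11], [-0.84, 2.01], [0.21, 2.61], [-1.34, 4.49], [0.05, 2.63], [-2.56, 2.56]. Speed limits (rad/s): [2.57, 2.57, 3.14, 3.14, 3.14, 3.14].

### API

Orientations are given as a unit quaternion [x, y, z, w].
In Python, from rig import get_obs, grab_frame, job_done, look_for, tip_of, nose_length gives the robot as it stands.
- The arm moves only by the tool send_rows, never from a script. Its argument "targets" is a list of rows, each a list of 5 numbers: the closure, from 0 (fully open) to 1 (shut), then the shift along the tool's x, y, z in cm, then the turn about the tool's z in rad. In form: [[claw, dx, dy, dz, twist], ...]. A call has 1 to 20 rows; each row shifts and turns the pose as measured when the row begins, along the tool's axes as they then stand; what a row does not reach is not made up. A row lasts 1/8 s, in which the tool goes at most 62.5 mm and 10.7 degrees, less where a joint would pass 70% of its speed; a pose out of reach is approached as far as the arm can. A call with a gripper value outside its range is refused whole. The fingers move at their own pace and stop on an object; "force" is the grip in N (left out, the last holds). Time passes only in rows, so rows that do not move let the fingers close. It gives the time, the measured TCP pose, the force and the opening at its end, in the units of the state.
- get_obs(): the state, without advancing time (a new reading comes with each control period).
- grab_frame(name): name is "scene" or "top"; returns a dict with "pixels" (420x560x3 uint8, red, green, blue), "z_map" (420x560 float32, m along the optical axis (not along the pixel's ray), 0 where there is no reading), "fx", "fy", "cx", "cy" (pixels), "dist_coeffs" ([k1, k2, p1, p2, k3] as OpenCV has them; the pictures are not rectified), "R" (3x3) and "t" (3): a world point X has camera coordinates R X + t. Camera axes: x right, y down, z forward; pixel columns grow to the right and rows downward; lengths in m; the calibration is good to about 2 mm. A picture is of the moment at which its call begins.
- job_done(): hands the job in, once; it reports no verdict.
Trained networks look in the newest picture that a camera, given by its name, has taken for a name from the list of things; names that differ only in an ending like _2 or _b are one class to them, and where a whole thing is asked for, a point or a joint stands for the part that bears it (a point fixed in the world has none). Each returns a list of dicts, best first, with "score" (0 to 1); they miss things now and then, are a little off and sometimes report something else, mostly with a low value. They report only what shows in the picture. A call takes as long as a camera call.
- look_for(camera, target): "extent" ([left, top, width, height] in pixels, round what is visible of it).
- tip_of(camera, target): "position" ([column, row] in pixels: a listed point, or the origin of a listed thing).
The state is a dict: "time": time; "joints": joint angles; "qd": joint speeds; "effort": joint torques, N m; "tcp_pos": TCP position; "tcp_rot": TCP orientation; "ft_force": force on the tool from outside, world axes, zero at the start; "ft_torque": the same for the moment, N m; "grip_width": finger opening in m.
Only numpy, scipy, OpenCV 4.12 (cv2) and the standard library are available. Lean on these libraries where they do the work, as an engineer would, in place of code of your own. Each camera call takes 0.05 s, during which the arm holds its last target. There are 200 camera calls.

### The job

Slide the dark slate seal along its slot and out of the open front of the wooden keeper, then lift it and hold it up to the white inspection camera: carved underside facing the lens squarely, centred on it and 120 mm in front of it, with the long edges of the seal's foot level. Finish while still holding it there, steady in the gripper. Do not touch the camera or its stand, and leave the white seal and everything else on the table where it is.

Things in the scene. Friction and masses are not known exactly. Their poses are not given: they have to be found in the camera images.
- slate_seal: Dark slate-grey stone seal, 0.13 to 0.25 kg: foot 56 x 40 x 16 mm (x, y, z) with an upright stem 26 x 20 mm (x, y) from its middle; 76 mm high overall. Origin: centre of the underside (the flat carved face); z up the stem. It stands in either slot of the keeper, x along the slot. The stem rises 51 mm above the keeper's lips and can be gripped from above on either pair of sides.
- slate_seal_face (a point): Centre of the slate seal's carved underside (same point as its origin).
- slate_seal_top (a point): Centre of the top end of the slate seal's stem, 76 mm above its underside.
- white_seal: A second seal of the same shape and size in white marble, standing in the other slot; to be left where it is.
- keeper: Fixed wooden keeper, base board 240 x 158 x 10 mm (x, y, z). Origin: centre of its underside; x points to its closed back. Two slots along x, centre lines at y = +40 and -40 mm, floor 10 mm above the table. The front (x -120 to -20 mm) is bare board. Seals start with their origins at x = +5 to +75 mm, turned to the keeper's x within 2 degrees.
- keeper_mouth (a point): Middle of the keeper's lips' front edge (keeper x = -20 mm), 35 mm above the table. From here to the back each slot is a channel 46 mm wide under lips that leave a 26 mm gap for the stem; lips' underside 29 mm, top 35 mm above the table, so the foot is captive. A seal whose origin is at keeper x below -48 mm is clear and can be lifted.
- camera_stand: Fixed stand of the inspection camera, base plate 120 x 100 x 12 mm with two cheeks to 90 mm high. Origin on the table straight below the lens centre; the base plate reaches from x = -40 to +80 mm. The camera leans to the stand's -x.
- camera_head: Inspection camera, a white tube 54 mm in diameter and 77 mm long with a black ring and a bright rim round a dark lens at its upper end. Origin: centre of the lens, 110 mm above the table. Its z axis is the optical axis, pointing out of the lens, up and towards the stand's -x, 35 degrees from vertical; its y axis is level.
- view_point (a point): Where the middle of the carved face belongs: on the optical axis, 120 mm in front of the lens (about 208 mm above the table).
- mug: Dark blue mug, 76 mm across, 88 mm high; bystander. Origin: centre of its underside.
- paste_jar: White jar with a red cap, 60 mm across, 50 mm high; bystander. Origin: centre of its underside.
- slate_blank: Grey slate block 80 x 130 x 30 mm; bystander. Origin: centre of its underside.
- chisel: Hand chisel with a yellow handle lying on the table; bystander.
- brush: Brush with a dark wooden handle lying on the table; bystander.
- mallet: Mallet lying on the table; bystander.

How it is judged:
By the outcome, as a careful person would: the job done as asked, in the order asked, and still so for the second after the job is handed in, while the arm keeps its last pose, push and grip.
It also fails if it takes over 40 s, if anything falls off the work surface, if the arm or the gripper's body presses on something with over 40 N, if the wrist force passes 120 N, or if a joint passes its speed limit or range.

## Working session

There is one attempt and no reset: what is moved stays moved. The work goes in short steps, Python scripts to look and compute and a tool call to move; the robot and the scene stay as the last step left them, time stands still between calls to the robot, and variables do not carry over. Pictures are saved under pics/ and viewed, about 8 in all and at most 12, crops included, and the job is handed in when it is done.

Besides the shell and the picture viewer there is one more tool, called by a JSON object that holds its "method" and its "body", one argument or row to a line. send_rows: Moves the arm, as the interface text tells. Its arguments: {"type":"object","properties":{"targets":{"type":"array","items":{"type":"array","items":{"type":"number"}}},"force":{"type":"number"}},"required":["targets"]}

```bash
mkdir -p pics; ls
cat > h.py <<'E'
import numpy as np, cv2
from rig import *
def frame(n):
    f=grab_frame(n); K=np.array([[f['fx'],0,f['cx']],[0,f['fy'],f['cy']],[0,0,1.]]); f['K']=K; f['R']=np.array(f['R']); f['t']=np.array(f['t']); f['d']=np.array(f['dist_coeffs']); return f
def und(f,p): return cv2.undistortPoints(np.array(p,float).reshape(-1,1,2),f['K'],f['d']).reshape(-1,2)
def at_z(f,p,z):
    r=np.c_[und(f,p),np.ones(len(np.reshape(p,(-1,2))))]@f['R']; c=-f['R'].T@f['t']
    return c+r*((z-c[2])/r[:,2])[:,None]
def cloud(f):
    h,w=f['z_map'].shape; u,v=np.meshgrid(np.arange(w),np.arange(h)); p=np.c_[u.ravel(),v.ravel()].astype(float)
    z=f['z_map'].ravel(); X=(np.c_[und(f,p),np.ones(len(p))]*z[:,None]-f['t'])@f['R']; X[z==0]=np.nan
    return X.reshape(h,w,3)
def proj(f,X): return cv2.projectPoints(np.array(X,float).reshape(-1,1,3),cv2.Rodrigues(f['R'])[0],f['t'],f['K'],f['d'])[0].reshape(-1,2)
def save(f,n): cv2.imwrite('pics/'+n,f['pixels'][:,:,::-1])
E
python3 - <<'E'
from h import *
np.set_printoptions(precision=4,suppress=True)
o=get_obs(); print({k:np.round(v,3) for k,v in o.items()}, nose_length)
for n in('top','scene'):
    f=frame(n); save(f,n+'0.png'); C=cloud(f); print(n,'cam',-f['R'].T@f['t'])
    for t in('slate_seal','white_seal','keeper','camera_head','camera_stand','mug','paste_jar','mallet','slate_blank','chisel','brush'):
        print(t,[(np.round(d['extent']),round(d['score'],2)) for d in look_for(n,t)[:2]])
    for t in('slate_seal_top','white_seal','keeper_mouth','keeper','camera_head','camera_stand','view_point'):
        for d in tip_of(n,t)[:2]:
            p=np.array(d['position']); u,v=np.clip(p.astype(int),0,[559,419]); print(t,p,round(d['score'],2),C[v,u])
E
```

```text
pics
{'time': np.float64(0.0), 'joints': array([ 1.203,  0.32 ,  1.566,  0.   ,  1.257, -0.02 ]), 'qd': array([-0.   , -0.001, -0.001, -0.001,  0.001,  0.002]), 'effort': array([ -0.   , -41.552, -23.416,  -0.   ,   0.008,   0.   ]), 'tcp_pos': array([0.196, 0.54 , 0.241]), 'tcp_rot': array([ 0.173,  0.985, -0.001, -0.   ]), 'ft_force': array([0.052, 0.152, 0.336]), 'ft_torque': array([ 0.06 ,  0.017, -0.003]), 'grip_width': np.float64(0.085)} 0.011
top cam [ 0.2597 -0.0548  1.6546]
slate_seal [(array([221., 183.,  11.,  17.]), 0.68), (array([421., 186.,  32.,  85.]), 0.48)]
white_seal [(array([197., 198.,  13.,  14.]), 0.59)]
keeper [(array([183., 163.,  65.,  84.]), 0.9)]
camera_head [(array([314., 135.,  24.,  23.]), 0.92)]
camera_stand [(array([305., 131.,  41.,  44.]), 0.77)]
mug [(array([287., 241.,  39.,  27.]), 0.85)]
paste_jar [(array([384., 239.,  20.,  18.]), 0.88)]
mallet [(array([422., 190.,  32.,  83.]), 0.65)]
slate_blank [(array([105., 190.,  35.,  46.]), 0.66), (array([195., 197.,  14.,  17.]), 0.35)]
chisel [(array([150., 275.,  38.,  23.]), 0.65)]
brush [(array([38
[... 1309 characters left out ...]
]), 0.88)]
chisel [(array([411., 224.,  43.,  44.]), 0.82), (array([206., 172.,  21.,  20.]), 0.61)]
brush [(array([139., 194.,  49.,  36.]), 0.56)]
slate_seal_top [316.7 253.7] 0.58 [0.576  0.1083 0.0825]
slate_seal_top [334.  272.5] 0.51 [0.5628 0.1542 0.0346]
white_seal [349.5 277.4] 0.83 [0.548  0.1887 0.0254]
keeper_mouth [336.8 262. ] 0.86 [0.5302 0.1407 0.0357]
keeper_mouth [314.  256.1] 0.38 [0.5888 0.1109 0.0836]
keeper [332.7 270.7] 0.75 [0.5581 0.1459 0.0329]
camera_head [194.6 222.1] 0.92 [ 0.6847 -0.1981  0.1076]
camera_stand [204.3 253.5] 0.97 [ 0.6865 -0.1771  0.0126]
camera_stand [314.2 274.7] 0.44 [0.5902 0.114  0.0266]
view_point [201.3 254.6] 0.44 [ 0.6933 -0.182   0.0113]
```

Run:
```python
import cv2,numpy as np
a=cv2.imread('pics/top0.png')[120:270,170:350]; b=cv2.imread('pics/scene0.png')[200:330,160:390]
a=cv2.resize(a,None,fx=4.2,fy=4.2,interpolation=cv2.INTER_CUBIC)[:600,:756]
b=cv2.resize(b,None,fx=3.4,fy=3.4,interpolation=cv2.INTER_CUBIC)
cv2.imwrite('pics/a.png',a);cv2.imwrite('pics/b.png',b)
```

```text
(no output)
```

View pics/a.png

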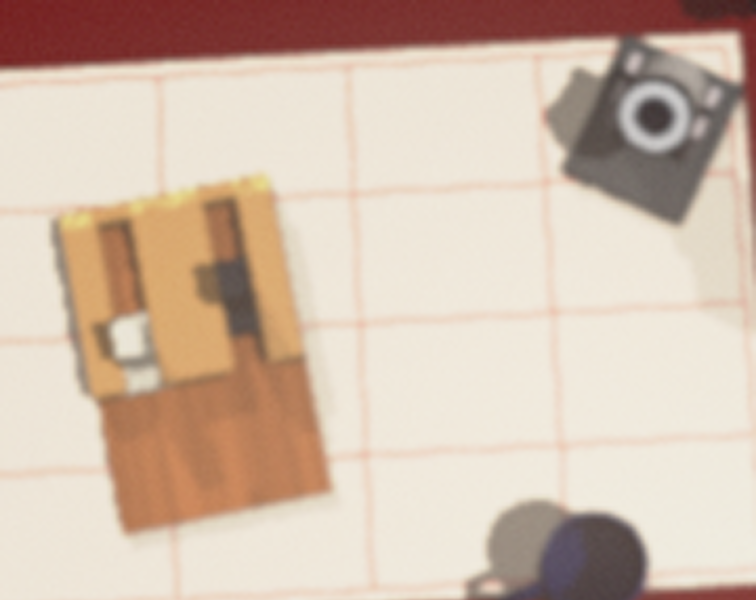

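View pics/b.png

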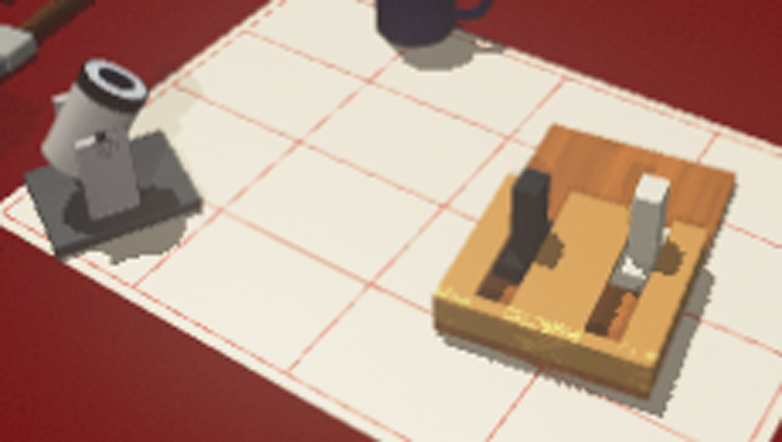

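Top crop: keeper with its open front towards the robot. The dark stem is in the right slot at about pixel (226,191), the white one is left, and the lens is at about (326,148). The scene crop confirms this. Next I fit the keeper, stand and seal poses.

```bash
cat > fit.py <<'E'
from h import *
from scipy.optimize import minimize
def boxpts(b,pose,z0=0):
    x0,x1,y0,y1,za,zb=b; P=np.array([[x,y,z] for x in(x0,x1) for y in(y0,y1) for z in(za,zb)])
    c,s=np.cos(pose[2]),np.sin(pose[2]); return P@np.array([[c,s,0],[-s,c,0],[0,0,1]])+[pose[0],pose[1],0]
S=6
def sil(f,boxes,pose,roi):
    u0,v0,u1,v1=roi; m=np.zeros(((v1-v0)*S,(u1-u0)*S),np.uint8)
    for b in boxes:
        p=(proj(f,boxpts(b,pose))-[u0-.5,v0-.5])*S
        cv2.fillConvexPoly(m,cv2.convexHull((p*16).astype(np.int32)),255,shift=4)
    return cv2.resize(m,(u1-u0,v1-v0),interpolation=cv2.INTER_AREA)/255.
def fit(obs,boxes,pose0):  # obs: list (f,mask,roi)
    def cost(q): return sum(np.abs(sil(f,boxes,q,r)-m[r[1]:r[3],r[0]:r[2]]).sum() for f,m,r in obs)
    best=min((minimize(cost,np.add(pose0,[0,0,d]),method='Nelder-Mead',options=dict(initial_simplex=np.add(pose0,[0,0,d])+np.array([[0,0,0],[.02,0,0],[0,.02,0],[0,0,.1]]),xatol=1e-4,fatol=.1)) for d in(-.1,0,.1)),key=lambda r:r.fun)
    return best.x,best.fun
KEEP=[(-.12,.12,-.079,.079,0,.01),(-.02,.12,-.079,.079,0,.035)]
E
python3 - <<'E'
from fit import *
np.set_printoptions(precision=4,suppress=True)
F={n:frame(n) for n in('top','scene')}
obs=[]
for n,r in(('top',(170,150,260,255)),('scene',(275,225,390,330))):
    f=F[n]; h=cv2.cvtColor(f['pixels'],cv2.COLOR_RGB2HSV).astype(int)
    m=((h[...,0]>5)&(h[...,0]<28)&(h[...,1]>95)).astype(np.uint8); q=np.zeros_like(m); q[r[1]:r[3],r[0]:r[2]]=m[r[1]:r[3],r[0]:r[2]]
    c=max(cv2.findContours(q,0,1)[0],key=cv2.contourArea); m=cv2.drawContours(np.zeros_like(m),[c],-1,1,-1)
    m=cv2.morphologyEx(m,cv2.MORPH_CLOSE,np.ones((9,9))); obs.append((f,m,r))
    print(n,m.sum())
for o in([obs[0]],[obs[1]],obs): print('keeper',fit(o,KEEP,[.54,.14,.17]))
for n,c,r in(('top',(326,148),12),('scene',(193,222),14)):
    f=F[n]; g=f['pixels'].astype(int); C=cloud(f)
    pt=g[c[1]-20:c[1]+21,c[0]-20:c[0]+21]
    print(n); print('\n'.join(' '.join('%3d'%v for v in row) for row in pt.mean(2).astype(int)[4:-2,4:-2]))
# plate points
f=F['top'];C=cloud(f);roi=C[125:180,298:352].reshape(-1,3);k=(roi[:,2]>.006)&(roi[:,2]<.02);print('plate',k.sum(),cv2.minAreaRect(roi[k][:,:2].astype(np.float32)*1000))
# head cloud
for n,(u0,v0,u1,v1) in(('top',(305,130,347,178)),('scene',(165,212,222,280))):
    P=cloud(F[n])[v0:v1,u0:u1].reshape(-1,3);P=P[P[:,2]>.03]
    for a in np.arange(.03,.14,.02):
        s=P[(P[:,2]>a)&(P[:,2]<a+.02)]; print(n,round(a,2),len(s),s.mean(0) if len(s) else '')
# seal
for n,(u0,v0,u1,v1) in(('top',(212,175,240,210)),('scene',(296,240,330,290))):
    P=cloud(F[n])[v0:v1,u0:u1].reshape(-1,3);P=P[P[:,2]>.075]
    print('seal top',n,len(P),P.mean(0),P.min(0),P.max(0))
E
```

```text
top 3819
scene 4276
keeper (array([0.5344, 0.1425, 0.2041]), np.float64(191.25882352941176))
keeper (array([0.5352, 0.1411, 0.2074]), np.float64(324.02745098039213))
keeper (array([0.5351, 0.1417, 0.2089]), np.float64(524.7372549019608))
top
212 210 213 212 207 191 155 115  99 108 126 136 126 110 104 106 119 135 154 175 190 198 206 214 218 219 219 220 219 219 217 215 210 216 221
217 219 221 221 212 183 138 104 101 124 157 174 151 122 107 113 122 132 145 160 168 180 191 205 215 222 224 226 226 226 226 221 212 216 223
224 227 227 224 210 170 123  97 105 141 177 184 159 123 112 122 132 140 149 153 159 166 171 180 197 209 216 222 225 226 225 221 213 216 223
223 227 228 222 193 146 103  88 109 154 184 177 146 118 120 130 139 147 153 157 162 165 166 171 177 184 191 202 214 222 225 223 215 214 219
208 219 220 209 172 121  90  80 103 146 168 156 126 116 121 135 140 147 153 157 162 165 168 169 168 167 163 165 180 200 215 218 214 212 219
169 191 199 181 138  98  79  75  84 112 128 123 111 107 115 121 128 130 137 149 158 164 167 169 169 165 156 139 138 153 178 196 200 206 216
141 152 155 138 10
[... 8980 characters left out ...]
200.37896728515625), (169.96456909179688, 176.78045654296875), 89.41705322265625)
top 0.03 9 [ 0.6946 -0.1995  0.0407]
top 0.05 27 [ 0.7199 -0.2153  0.0621]
top 0.07 108 [ 0.7168 -0.2061  0.0825]
top 0.09 167 [ 0.6902 -0.1954  0.1013]
top 0.11 155 [ 0.6978 -0.1971  0.1172]
top 0.13 2 [ 0.7064 -0.1985  0.1308]
scene 0.03 91 [ 0.7275 -0.1742  0.0397]
scene 0.05 158 [ 0.734  -0.1844  0.0609]
scene 0.07 231 [ 0.7277 -0.1902  0.081 ]
scene 0.09 246 [ 0.7068 -0.1872  0.1002]
scene 0.11 125 [ 0.7063 -0.1952  0.1158]
scene 0.13 0 
seal top top 61 [0.575  0.1067 0.0846] [0.5614 0.0956 0.0759] [0.5896 0.1172 0.093 ]
seal top scene 90 [0.5817 0.1103 0.0823] [0.5649 0.0965 0.0751] [0.5939 0.1206 0.0869]
```

Run:
```python
from fit import *
np.set_printoptions(precision=4,suppress=True)
print(get_obs()['time'])
F={n:frame(n) for n in('top','scene')}
a,b=F['top'],F['scene']
P=[np.c_[f['R'],f['t']] for f in(a,b)]
q=cv2.triangulatePoints(P[0],P[1],und(a,[[325.5,147.4]]).T,und(b,[[193.5,222.8]]).T); print('lens tri',(q[:3]/q[3]).T)
for f,p in((a,[325.5,147.4]),(b,[193.5,222.8])): print('lens at .11',at_z(f,[p],.11))
g=a['pixels'].mean(2)
def cross(v,th=155):
    i=[k for k in range(len(v)-1) if v[k]<th<=v[k+1]]; return i[-1]+(th-v[i[-1]])/(v[i[-1]+1]-v[i[-1]])
R=[(330+cross(g[r,330:352]),r) for r in range(146,170)]
B=[(c,160+cross(g[160:180,c])) for c in range(308,328)]
for n,p,z in(('right',R,.012),('bottom',B,0.)):
    X=at_z(a,p,z)[:,:2].astype(np.float32); d=cv2.fitLine(X,cv2.DIST_HUBER,0,.001,.001).ravel(); res=(X-d[2:])@[-d[1],d[0]]
    print(n,np.degrees(np.arctan2(d[1],d[0])),d[2:],'res mm',res.std()*1000); print((res*1000).round(1))
    for L in([.6876,-.1957],):
        print('dist lens->line',abs((np.array(L)-d[2:])@[-d[1],d[0]]))
```

```text
2.0
lens tri [[ 0.6887 -0.1945  0.109 ]]
lens at .11 [[ 0.6881 -0.194   0.11  ]]
lens at .11 [[ 0.6898 -0.1939  0.11  ]]
right -25.521437 [ 0.6822 -0.2454] res mm 0.29049325
[ 0.5  0.6 -0.  -0.6 -0.6 -0.3 -0.2 -0.2  0.   0.   0.1  0.2  0.5  0.3
 -0.2 -0.3  0.2  0.3  0.1 -0.2 -0.2 -0.1  0.   0.1]
dist lens->line 0.04719935156110582
bottom 64.50222 [ 0.6527 -0.1789] res mm 0.4162913
[ 1.   0.8 -0.  -0.6 -0.7 -0.1  0.2  0.3  0.4  0.1 -0.1 -0.4 -0.4 -0.4
 -0.2 -0.1  0.   0.   0.3  0.2]
dist lens->line 0.038752134245419775
```

Stand: lens at (0.6885, -0.194, 0.11), axis leaning to azimuth 154.5°, so the view point is (0.626, -0.164, 0.208). The lens-to-edge distances and the 90° between the two edges check out. Keeper is at (0.535, 0.142), yaw 0.207, and the slate stem is at about (0.578, 0.110). Moving over it with the jaws along the slot.

{"method": "send_rows", "body": {
  "targets": [
    [0.3,-5,-2.7,0,0],
    [0.3,-5,-2.7,0,0],
    [0.3,-5,-2.7,0,0],
    [0.3,-5,-2.7,0,0],
    [0.3,-5,-2.7,0,0],
    [0.3,-5,-2.7,0,0],
    [0.3,-5,-2.7,0,0],
    [0.3,-5,-2.7,0,0],
    [0.3,-5,-2.7,0,0],
    [0.3,-5,-2.7,0,0],
    [0.3,0,0,1,0.17],
    [0.3,0,0,1,0.17],
    [0.3,0,0,1,0.17],
    [0.3,0,0,1,0.17],
    [0.3,0,0,1,0.17],
    [0.3,0,0,1,0.17],
    [0.3,0,0,0,0]
  ]
}}

```text
time: 4.22
tcp_pos: [0.5894, 0.1038, 0.1805]
tcp_rot: [0.644, 0.765, 0.004, 0.001]
ft_force: [-0.5, 0.0, 0.9]
grip_width: 0.0598
```

{"method": "send_rows", "body": {
  "targets": [
    [0.3,0.8,-1.0,3,-0.037],
    [0.3,0,0,4,0],
    [0.3,0,0,3,0],
    [0.3,0,0,0,0]
  ]
}}

```text
time: 4.72
tcp_pos: [0.5813, 0.111, 0.0813]
tcp_rot: [0.624, 0.781, 0.006, 0.003]
ft_force: [0.5, -0.1, 0.3]
grip_width: 0.0595
```

Run:
```python
from h import *
f=frame('scene');g=frame('top');print(get_obs()['tcp_pos'])
a=cv2.resize(f['pixels'][160:330,240:400],None,fx=3,fy=3,interpolation=2);b=cv2.resize(g['pixels'][140:260,170:270],None,fx=3,fy=3,interpolation=2)
o=np.zeros((510,780,3),np.uint8);o[:510,:480]=a;o[:360,480:]=b
cv2.imwrite('pics/c.png',o[:,:,::-1])
```

```text
[0.58324127 0.11134509 0.08386626]
```

View pics/c.png

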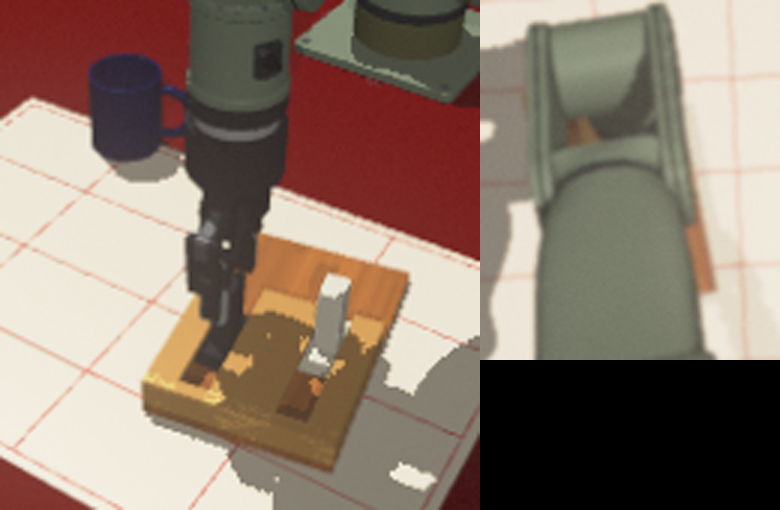

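Crop: the fingers straddle the dark stem along the slot, and the white seal is well clear. Lowering and gripping.

{"method": "send_rows", "body": {
  "force": 40,
  "targets": [
    [0.3,0,-0.2,2.4,0],
    [0.3,0,0,0,0],
    [1,0,0,0,0],
    [1,0,0,0,0],
    [1,0,0,0,0],
    [1,0,0,0,0]
  ]
}}

```text
time: 5.58
tcp_pos: [0.5866, 0.1118, 0.0678]
tcp_rot: [0.624, 0.781, 0.013, 0.01]
ft_force: [-0.3, 0.2, -2.4]
grip_width: 0.0256
```

Run:
```python
from rig import *
o=get_obs();print({k:o[k] for k in('tcp_pos','tcp_rot','ft_force','ft_torque','grip_width','joints')})
```

```text
{'tcp_pos': array([0.58656952, 0.11177037, 0.06778113]), 'tcp_rot': array([0.623823  , 0.78138986, 0.01336094, 0.00981052]), 'ft_force': array([-0.2528345 ,  0.24158839, -2.41652036]), 'ft_torque': array([-0.01913251,  0.06088954,  0.05004441]), 'grip_width': 0.02563468006198422, 'joints': array([ 0.16739101,  0.49673484,  1.76666087,  0.00426094,  0.84520165,
       -0.05871151])}
```

{"method": "send_rows", "body": {
  "targets": [
    [1,0.03,-1.5,0,0],
    [1,0.03,-2,0,0],
    [1,0.03,-2,0,0]
  ]
}}

```text
time: 5.95
tcp_pos: [0.5349, 0.1008, 0.0676]
tcp_rot: [0.624, 0.781, 0.017, 0.013]
ft_force: [2.0, 0.4, 3.1]
grip_width: 0.0254
```

{"method": "send_rows", "body": {
  "targets": [
    [1,0.03,-2,0,0],
    [1,0.03,-2,0,0],
    [1,0.03,-2,0,0],
    [1,0,0,0,0]
  ]
}}

```text
time: 6.45
tcp_pos: [0.4761, 0.0883, 0.0682]
tcp_rot: [0.624, 0.781, 0.023, 0.018]
ft_force: [0.3, 1.0, -1.6]
grip_width: 0.0253
```

Run:
```python
from h import *
f=frame('scene');g=frame('top');o=get_obs();print(o['time'],o['tcp_pos'],o['tcp_rot'],o['ft_force'])
k=o['tcp_pos'][:2]-np.array([.535,.1417]);c,s=np.cos(.207),np.sin(.207);print('keeper xy',c*k[0]+s*k[1],-s*k[0]+c*k[1])
a=cv2.resize(f['pixels'][160:330,240:400],None,fx=3,fy=3,interpolation=2)
cv2.imwrite('pics/d.png',a[:,:,::-1])
```

```text
6.55 [0.4774077  0.08852275 0.06795656] [0.62359505 0.78120654 0.02272662 0.01814003] [ 0.08590973  0.48624535 -1.99192905]
keeper xy -0.06729205884836052 -0.040205367948034434
```

View pics/d.png

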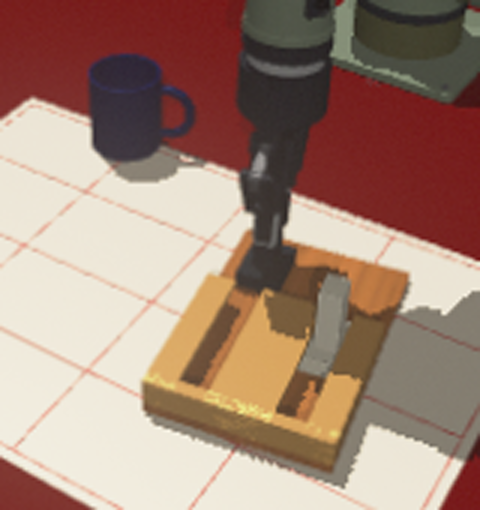

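The foot is clear of the mouth, with the tool at keeper x = -67 mm. A bit more slide for margin, then lift.

{"method": "send_rows", "body": {
  "force": 80,
  "targets": [
    [1,0,-1.2,0,0],
    [1,0,0,0,0],
    [1,0,0,-2,0],
    [1,0,0,-4,0],
    [1,0,0,-5,0],
    [1,0,0,-5,0],
    [1,0,0,-5,0],
    [1,0,0,0,0]
  ]
}}

```text
time: 7.55
tcp_pos: [0.4492, 0.0823, 0.2777]
tcp_rot: [0.624, 0.781, 0.016, 0.012]
ft_force: [0.7, -0.9, -2.7]
grip_width: 0.0248
```

Run:
```python
from h import *
f=frame('scene');g=frame('top');o=get_obs();print(o['time'],o['tcp_pos'],o['tcp_rot'],o['ft_force'],o['joints'])
a=cv2.resize(f['pixels'][90:270,210:400],None,fx=3,fy=3,interpolation=2)
cv2.imwrite('pics/e.png',a[:,:,::-1])
```

```text
7.65 [0.44693228 0.08196224 0.27358178] [0.62373914 0.7814786  0.01264842 0.00898338] [-1.21464543  0.23139744 -2.22771841] [ 0.15341976  0.09207109  1.78270119  0.00413437  1.23604042 -0.07144788]
```

View pics/e.png

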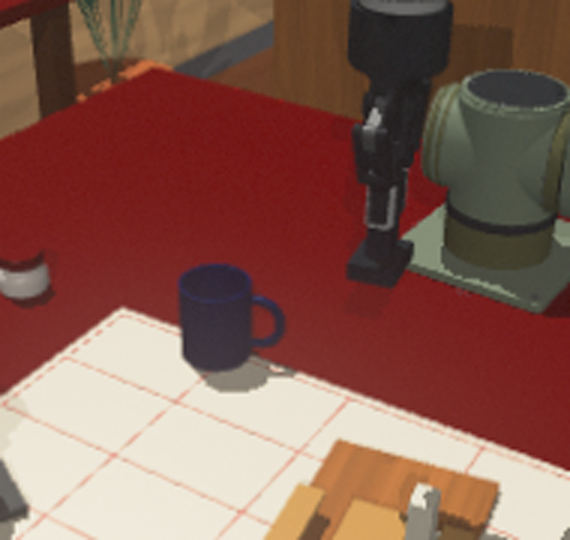

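The seal is lifted and upright in the gripper. Moving over towards azimuth -25°, clear of the camera and high, while turning the jaws level with the stand's y.

{"method": "send_rows", "body": {
  "targets": [
    [1,-5.3,1.9,-1,0],
    [1,-5.3,1.9,-1,0],
    [1,-5.3,1.9,-1,0],
    [1,-5.3,1.9,-1,0],
    [1,-5.3,1.9,-1,0],
    [1,-5.3,1.9,-1,0],
    [1,-5.3,1.9,-1,0],
    [1,-5.3,1.9,-1,0],
    [1,-5.3,1.9,-1,0],
    [1,0,0,0,-0.15],
    [1,0,0,0,-0.15],
    [1,0,0,0,-0.15],
    [1,0,0,0,-0.15],
    [1,0,0,0,-0.15],
    [1,0,0,0,-0.15],
    [1,0,0,0,0]
  ]
}}

```text
time: 9.65
tcp_pos: [0.7189, -0.3587, 0.2906]
tcp_rot: [0.207, 0.977, 0.017, -0.04]
ft_force: [0.0, -0.1, -1.7]
grip_width: 0.0246
```

```bash
cat > st.py <<'E'
from h import *
from scipy.spatial.transform import Rotation as Ro
np.set_printoptions(precision=4,suppress=True)
o=get_obs();R=Ro.from_quat(o['tcp_rot']).as_matrix();n=np.array([-.5177,.2469,.8192]);sy=np.array([.4305,.9026,0])
print('t',o['time'],'p',o['tcp_pos'],'r',np.hypot(*o['tcp_pos'][:2]),'q',o['joints'],'f',o['ft_force'])
z=R[:,2];print('toolz',z,'tilt',np.degrees(np.arccos(-z[2])),'az',np.degrees(np.arctan2(z[1],z[0])),'y az',np.degrees(np.arctan2(R[1,1],R[0,1])),'axis err',np.degrees(np.arccos(-z@n)),'y.z',R[2,1])
E
python3 st.py
```

```text
t 9.65 p [ 0.7189 -0.3587  0.2906] r 0.8034021065355502 q [-0.4817  0.7739  0.6572  0.0121  1.7979 -1.6321] f [ 0.0133 -0.0735 -1.7205]
toolz [-0.0719  0.0509 -0.9961] tilt 5.051893463556246 az 144.71476478501415 y az 65.99857768404802 axis err 39.98201110203503 y.z 0.017294830985616596
```

{"method": "send_rows", "body": {
  "targets": [
    [1,-4,0,-1,0],
    [1,-4,0,-1,0],
    [1,-4,0,-1,0],
    [1,-4,0,0,0],
    [1,-4,0,0,0],
    [1,-4,0,0,0]
  ]
}}

```text
time: 10.4
tcp_pos: [0.8258, -0.4021, 0.226]
tcp_rot: [0.214, 0.977, 0.008, -0.001]
ft_force: [-0.7, -0.4, -1.5]
grip_width: 0.0247
```

```bash
python3 st.py
```

```text
t 10.4 p [ 0.8258 -0.4021  0.226 ] r 0.9184788301409123 q [-0.4706  1.0533  0.2149  0.0154  1.8783 -1.6061] f [-0.6915 -0.4497 -1.527 ]
toolz [ 0.0021  0.0154 -0.9999] tilt 0.890465723621836 az 82.0809611002176 y az 65.32145886516862 axis err 35.273073688114955 y.z 0.01488095888808657
```

{"method": "send_rows", "body": {
  "targets": [
    [1,-5,0,-1,0],
    [1,-5,0,-1,0],
    [1,-5,0,-1,0],
    [1,-5,0,-1,0]
  ]
}}

```text
time: 10.9
tcp_pos: [0.8724, -0.4203, 0.2142]
tcp_rot: [0.216, 0.974, -0.009, 0.069]
ft_force: [0.0, -0.0, -2.8]
grip_width: 0.0249
```

```bash
python3 st.py
```

```text
t 10.9 p [ 0.8724 -0.4203  0.2142] r 0.9683756005971136 q [-0.4662  1.0691  0.2152  0.017   1.7194 -1.5977] f [ 0.0228 -0.0305 -2.8205]
toolz [ 0.1303 -0.0467 -0.9904] tilt 7.957846522529363 az -19.724058022515603 y az 65.09077601463193 axis err 27.08714978188843 y.z 0.0126325367774647
```

Pushing against the reach limit tilts the tool outward in the direction I need, and each row starts from the measured pose so the tilt is kept. Continuing.

{"method": "send_rows", "body": {
  "targets": [
    [1,-5,0,0,0],
    [1,-5,0,0,0],
    [1,-5,0,0,0],
    [1,-5,0,0,0],
    [1,-5,0,0,0],
    [1,-5,0,0,0]
  ]
}}

```text
time: 11.65
tcp_pos: [0.9415, -0.4496, 0.204]
tcp_rot: [0.216, 0.96, -0.033, 0.174]
ft_force: [0.3, 0.1, -1.9]
grip_width: 0.0252
```

```bash
python3 st.py
```

```text
t 11.65 p [ 0.9415 -0.4496  0.204 ] r 1.0433460343496388 q [-0.4621  1.0974  0.2153  0.0189  1.4736 -1.5888] f [ 0.296   0.0575 -1.8871]
toolz [ 0.3196 -0.1382 -0.9374] tilt 20.377059556237047 az -23.385731691982333 y az 64.76477118829563 axis err 14.644671338899782 y.z 0.0119871021217407
```

{"method": "send_rows", "body": {
  "targets": [
    [1,-5,0,0,0],
    [1,-5,0,0,0],
    [1,-5,0,0,0],
    [1,-5,0,0,0],
    [1,-5,0,0,0],
    [1,-5,0,0,0],
    [1,-5,0,0,0]
  ]
}}

```text
time: 12.52
tcp_pos: [0.9932, -0.4737, 0.2641]
tcp_rot: [0.211, 0.932, -0.059, 0.29]
ft_force: [0.4, 0.3, -2.9]
grip_width: 0.0254
```

```bash
python3 st.py
```

```text
t 12.525 p [ 0.9932 -0.4737  0.2641] r 1.1003862604629056 q [-0.4613  1.0704  0.2151  0.0218  1.255  -1.5873] f [ 0.4145  0.2589 -2.8692]
toolz [ 0.5156 -0.2331 -0.8245] tilt 34.46394690079831 az -24.329462181314852 y az 64.70149209502036 axis err 0.724944563985499 y.z 0.011607011241133863
```

Tilt 34.5°, axis error 0.7°. Computing the shift to the view point in tool axes.

```bash
cat >> st.py <<'E'
h=.058; T=np.array([.6264,-.1644,.2083])+n*h
print('need tool cm',100*R.T@(T-o['tcp_pos']),'world mm',1000*(T-o['tcp_pos']),'along n of seal err deg comps x,y:',np.degrees(R.T@np.cross(z,-n)))
E
python3 st.py
```

```text
t 12.525 p [ 0.9932 -0.4737  0.2641] r 1.1003862604629056 q [-0.4613  1.0704  0.2151  0.0218  1.255  -1.5873] f [ 0.4145  0.2589 -2.8692]
toolz [ 0.5156 -0.2331 -0.8245] tilt 34.46394690079831 az -24.329462181314852 y az 64.70149209502036 axis err 0.724944563985499 y.z 0.011607011241133863
need tool cm [ 41.5344  12.2947 -27.324 ] world mm [-396.8117  323.6641   -8.2793] along n of seal err deg comps x,y: [ 0.6588 -0.5418 -0.    ]
```

{"method": "send_rows", "body": {
  "targets": [
    [1,3.2,0.95,-2.1,0],
    [1,3.2,0.95,-2.1,0],
    [1,3.2,0.95,-2.1,0],
    [1,3.2,0.95,-2.1,0],
    [1,3.2,0.95,-2.1,0],
    [1,3.2,0.95,-2.1,0]
  ]
}}

```text
time: 13.28
tcp_pos: [0.8144, -0.3277, 0.2606]
tcp_rot: [0.211, 0.929, -0.061, 0.297]
ft_force: [0.9, -1.4, -2.7]
grip_width: 0.025
```

```bash
python3 st.py
```

```text
t 13.275 p [ 0.8144 -0.3277  0.2606] r 0.8778341005492833 q [-0.3881  0.5423  1.2991 -0.0346  0.6853 -1.4918] f [ 0.9219 -1.3764 -2.7297]
toolz [ 0.5258 -0.2386 -0.8164] tilt 35.26902930880116 az -24.40415300375953 y az 64.59929563838335 axis err 0.517022237591075 y.z 0.0122993428092419
need tool cm [ 22.6227   6.6914 -15.3122] world mm [-217.9866  177.6557   -4.7576] along n of seal err deg comps x,y: [ 0.6327  0.2628 -0.    ]
```

Tracking well. Continuing to just short of the view point.

{"method": "send_rows", "body": {
  "targets": [
    [1,3.2,0.95,-2.1,0],
    [1,3.2,0.95,-2.1,0],
    [1,3.2,0.95,-2.1,0],
    [1,3.2,0.95,-2.1,0],
    [1,3.2,0.95,-2.1,0],
    [1,3.2,0.95,-2.1,0],
    [1,2,0.6,-1.4,0],
    [1,0,0,0,0]
  ]
}}

```text
time: 14.28
tcp_pos: [0.6043, -0.1548, 0.2628]
tcp_rot: [0.211, 0.926, -0.06, 0.307]
ft_force: [1.0, 0.0, -1.6]
grip_width: 0.0245
```

```bash
python3 st.py
python3 - <<'E'
from h import *
f=frame('scene');g=frame('top')
a=cv2.resize(f['pixels'][110:290,130:290],None,fx=3,fy=3,interpolation=2);b=cv2.resize(g['pixels'][110:230,270:370],None,fx=3,fy=3,interpolation=2)
o=np.zeros((540,780,3),np.uint8);o[:,:480]=a;o[:360,480:]=b
cv2.imwrite('pics/g.png',o[:,:,::-1])
E
```

```text
t 14.275 p [ 0.6043 -0.1548  0.2628] r 0.623775322243329 q [-0.2088  0.1472  1.9064 -0.2708  0.4766 -1.1302] f [ 1.0083  0.0092 -1.6476]
toolz [ 0.5438 -0.2406 -0.804 ] tilt 36.48660135432409 az -23.871727377118834 y az 64.70850029417876 axis err 1.707641812324024 y.z 0.01832209704941694
need tool cm [1.1492 0.078  0.0152] world mm [-7.8862  4.7298 -6.9378] along n of seal err deg comps x,y: [ 0.978   1.4699 -0.    ]
```

View pics/g.png

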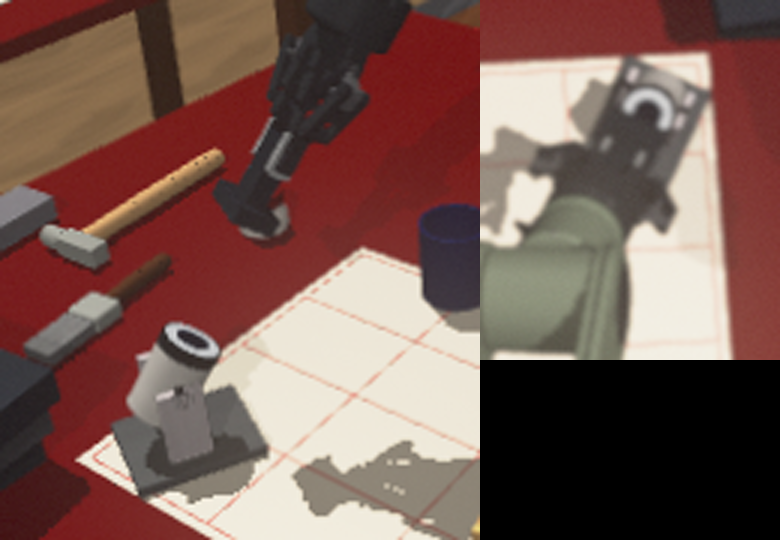

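The picture shows the seal held tilted above the lens; the white blob behind the foot is the jar. Overlaying the seal model to check how it sits in the hand.

```bash
cat > ov.py <<'E'
from h import *
import sys
from scipy.spatial.transform import Rotation as Ro
f=frame('scene');o=get_obs();R=Ro.from_quat(o['tcp_rot']).as_matrix()
Rs=np.c_[R[:,1],R[:,0],-R[:,2]];s=4;u0,v0,u1,v1=180,120,265,205
im=cv2.resize(f['pixels'][v0:v1,u0:u1],None,fx=7,fy=7,interpolation=cv2.INTER_CUBIC)
raw=im.copy()
for (x,y,a,b) in((.028,.02,0,.016),(.013,.01,.016,.076)):
    P=np.array([[i*x,j*y,k] for i in(-1,1) for j in(-1,1) for k in(a,b)])@Rs.T+o['tcp_pos']+R[:,2]*.058
    p=((proj(f,P)-[u0,v0]+.5)*7).astype(int)
    for i in range(8):
        for j in(1,2,4):
            if not i&j: cv2.line(im,tuple(map(int,p[i])),tuple(map(int,p[i|j])),(0,255,0) if a==0 else (255,255,0),1)
out=np.hstack([raw,im]);out=cv2.convertScaleAbs(out,alpha=1.6,beta=15)
cv2.imwrite('pics/'+sys.argv[1],cv2.resize(out,(800,400),interpolation=cv2.INTER_AREA)[:,:,::-1])
E
python3 ov.py i.png
```

```text
(no output)
```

View pics/i.png

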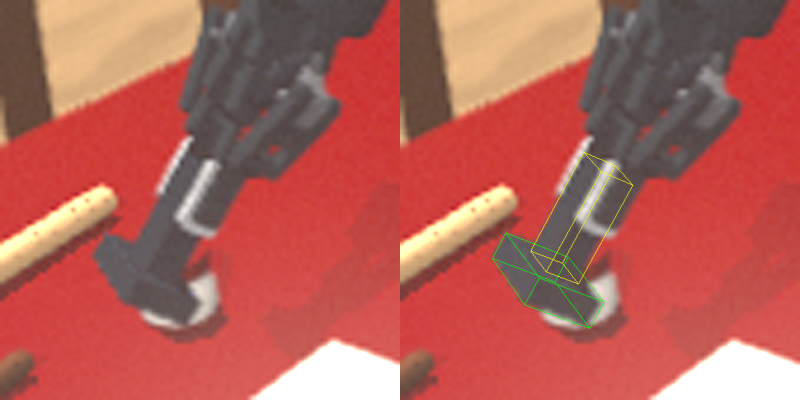

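```bash
cat > sealfit.py <<'E'
from h import *
from scipy.optimize import minimize
from scipy.spatial.transform import Rotation as Ro
np.set_printoptions(precision=4,suppress=True)
S=6;BX=((.028,.02,0,.016),(.013,.01,.016,.076))
def run():
    f=frame('scene');o=get_obs();R=Ro.from_quat(o['tcp_rot']).as_matrix()
    Rs0=np.c_[R[:,1],R[:,0],-R[:,2]]; p0=o['tcp_pos']
    def pts(q,B):  # q: h,dx,dy mm, alpha deg about tool y (pivot at grasp point)
        x,y,a,b=B;P=np.array([[i*x,j*y,k] for i in(-1,1) for j in(-1,1) for k in(a,b)])
        g=np.array([0,0,q[0]/1000-.0+.008]);M=Ro.from_rotvec([np.radians(q[3]),0,0]).as_matrix()
        L=(P-g)@M.T+[q[2]/1000,q[1]/1000,.008]   # tcp-centred, seal axes (x=tool y,y=tool x,z=-tool z)
        return L@Rs0.T+p0
    c=proj(f,[p0+R[:,2]*.058])[0].astype(int);u0,v0=c-30;n=60
    im=f['pixels'][v0:v0+n,u0:u0+n]; hsv=cv2.cvtColor(im,cv2.COLOR_RGB2HSV).astype(int)
    m=((hsv[...,1]<100)&(hsv[...,2]<110)).astype(float)
    a,b=proj(f,[p0+R[:,2]*(.058-.03),p0+R[:,2]*.058]); d=(b-a)/np.linalg.norm(b-a)
    vv,uu=np.mgrid[v0:v0+n,u0:u0+n]; s=(uu-a[0])*d[0]+(vv-a[1])*d[1]; w=(s>0)&(np.hypot(uu-b[0],vv-b[1])<26)
    def sil(q):
        k=np.zeros((n*S,n*S),np.uint8)
        for B in BX: cv2.fillConvexPoly(k,cv2.convexHull(((proj(f,pts(q,B))-[u0-.5,v0-.5])*S*16).astype(np.int32)),255,shift=4)
        return cv2.resize(k,(n,n),interpolation=cv2.INTER_AREA)/255.
    cost=lambda q:(np.abs(sil(q)-m)*w).sum()
    res=[minimize(cost,[58,0,0,al],method='Nelder-Mead',options=dict(initial_simplex=np.array([58,0,0,al])+np.array([[0,0,0,0],[4,0,0,0],[0,4,0,0],[0,0,4,0],[0,0,0,8]]),xatol=.02,fatol=.05)) for al in(-6,0,6)]
    for r in res: print('h dx dy alpha',r.x,'cost',r.fun,'start',cost([58,0,0,0]))
    q=min(res,key=lambda r:r.fun).x
    face=pts(q,(0,0,0,0))[0]; zs=Rs0@Ro.from_rotvec([np.radians(q[3]),0,0]).as_matrix()[:,2]
    print('face',face,'zs',zs); return f,m,w,sil(q),(u0,v0),R,face,zs
if __name__=='__main__':
    f,m,w,k,uv,R,face,zs=run()
    n=np.array([-.5177,.2469,.8192]);lens=np.array([.6885,-.194,.11])
    print('dist along axis',(face-lens)@n,'off',(face-lens)-n*((face-lens)@n),'ang',np.degrees(np.arccos(zs@n)))
    print('mask',int((m*w).sum()),'model',(k*w).sum())
    out=np.dstack([m*w,k*w,w*.3]);cv2.imwrite('pics/fit.png',cv2.resize((out*255).astype(np.uint8),None,fx=8,fy=8,interpolation=0))
E
python3 sealfit.py
```

```text
h dx dy alpha [57.6378  1.7474  1.4092 -3.3101] cost 39.62352941176471 start 41.93333333333334
h dx dy alpha [57.9871  1.5597 -0.2819 -1.9646] cost 38.87450980392157 start 41.93333333333334
h dx dy alpha [57.4063  0.5258  1.1541 -2.2131] cost 38.99607843137255 start 41.93333333333334
face [ 0.6381 -0.1709  0.216 ] zs [-0.5675  0.2536  0.7833]
dist along axis 0.11862720389577582 off [ 0.011  -0.0062  0.0088] ang 3.51017819646188
mask 300 model 291.1490196078431
```

View pics/fit.png

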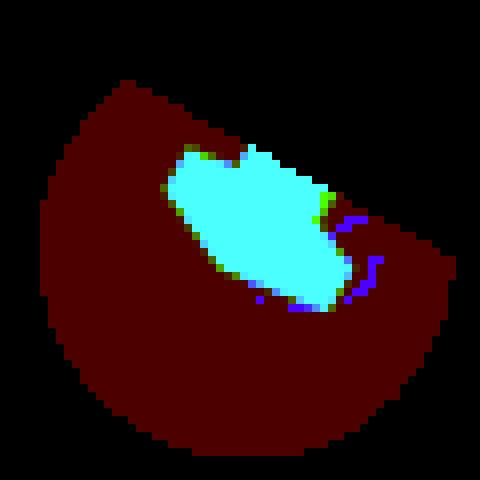

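The fit matches the picture: face 58 mm ahead of the TCP and the seal turned about -2° in the hand, which leaves it about 3° over-tilted. Outward motion reduced the tilt before, so I'll do a short outward and back move to trim it.

{"method": "send_rows", "body": {
  "targets": [
    [1,-4.6,0,2.2,0],
    [1,-4.6,0,2.2,0],
    [1,-4.6,0,2.2,0],
    [1,-4.6,0,2.2,0]
  ]
}}

```text
time: 14.98
tcp_pos: [0.7909, -0.2469, 0.298]
tcp_rot: [0.212, 0.927, -0.06, 0.305]
ft_force: [0.9, 0.5, -2.7]
grip_width: 0.0248
```

```bash
python3 st.py
```

```text
t 14.975 p [ 0.7909 -0.2469  0.298 ] r 0.8284874258760985 q [-0.2874  0.4388  1.3884 -0.1232  0.6901 -1.3386] f [ 0.85    0.5072 -2.7145]
toolz [ 0.5395 -0.2411 -0.8067] tilt 36.22180024493509 az -24.077729534888316 y az 64.55217347086361 axis err 1.4068961757314216 y.z 0.017511074803314416
need tool cm [20.0197  0.3096 -9.4235] world mm [-194.478    96.7916  -42.1694] along n of seal err deg comps x,y: [ 0.8503  1.2075 -0.    ]
```

Little change. The wrist's lower limit (q5 min) at close range can force the tilt down instead, so I'll retract inward at height, above the mug.

{"method": "send_rows", "body": {
  "targets": [
    [1,3.3,0,-2.4,0],
    [1,3.3,0,-2.4,0],
    [1,3.3,0,-2.4,0],
    [1,3.3,0,-2.4,0],
    [1,3.3,0,-2.4,0],
    [1,3.3,0,-2.4,0],
    [1,3.3,0,-2.4,0],
    [1,3.3,0,-2.4,0]
  ]
}}

```text
time: 15.98
tcp_pos: [0.5029, -0.1122, 0.2884]
tcp_rot: [0.216, 0.926, -0.061, 0.303]
ft_force: [-0.6, -0.3, -0.9]
grip_width: 0.0252
```

```bash
python3 st.py
```

```text
t 15.975 p [ 0.5029 -0.1122  0.2884] r 0.5152254978245883 q [-0.1428 -0.0498  2.0443 -0.3172  0.5607 -1.0358] f [-0.6384 -0.3053 -0.8542]
toolz [ 0.535  -0.2445 -0.8087] tilt 36.02881888352765 az -24.564221575068682 y az 64.02453547875018 axis err 1.0746466012926963 y.z 0.0179096010491962
need tool cm [-6.2164  0.6323  8.567 ] world mm [ 93.514  -37.876  -32.6227] along n of seal err deg comps x,y: [ 0.5664  1.0178 -0.    ]
```

{"method": "send_rows", "body": {
  "targets": [
    [1,-1,0.1,1.2,0],
    [1,-1,0.1,1.2,0],
    [1,-1,0.1,1.2,0],
    [1,-1,0.1,1.2,0],
    [1,-1,0.1,1.2,0],
    [1,0,0,0,0],
    [1,0,0,0,0],
    [1,0,0,0,0]
  ]
}}

```text
time: 16.98
tcp_pos: [0.5793, -0.144, 0.2674]
tcp_rot: [0.217, 0.926, -0.061, 0.303]
ft_force: [0.7, 0.1, -2.2]
grip_width: 0.0249
```

```bash
python3 st.py
```

```text
t 16.975 p [ 0.5793 -0.144   0.2674] r 0.5969677191405396 q [-0.1911  0.1037  1.9413 -0.2945  0.5006 -1.085 ] f [ 0.6835  0.0806 -2.2196]
toolz [ 0.5339 -0.2452 -0.8092] tilt 35.983209985667905 az -24.66488999740104 y az 63.90869634684369 axis err 1.0013361100943383 y.z 0.018071759876489693
need tool cm [-0.7704  0.1801  1.999 ] world mm [ 17.0289  -6.0992 -11.6189] along n of seal err deg comps x,y: [ 0.5076  0.9731 -0.    ]
```

{"method": "send_rows", "body": {
  "targets": [
    [1,-0.8,0.2,1.9,0],
    [1,0,0,0,0]
  ]
}}

```text
time: 17.23
tcp_pos: [0.597, -0.1498, 0.2567]
tcp_rot: [0.217, 0.926, -0.061, 0.303]
ft_force: [0.6, 0.3, -1.9]
grip_width: 0.0247
```

```bash
python3 st.py; sed -i 's/if __name__/if __name__/; s/<110)).astype/<110))\n    m=cv2.morphologyEx(m.astype(np.uint8),cv2.MORPH_OPEN,np.ones((3,3),np.uint8)).astype/' sealfit.py; python3 sealfit.py
```

```text
t 17.225 p [ 0.597  -0.1498  0.2567] r 0.6154825177065231 q [-0.1968  0.1428  1.9248 -0.3007  0.4762 -1.0812] f [ 0.5578  0.3393 -1.9425]
toolz [ 0.535  -0.2451 -0.8085] tilt 36.04966942464187 az -24.61522609681215 y az 63.93818790813181 axis err 1.0803690795069738 y.z 0.018371927409306765
need tool cm [ 0.0873 -0.0508  0.0482] world mm [-0.5951 -0.2554 -0.9123] along n of seal err deg comps x,y: [ 0.5386  1.0388 -0.    ]
h dx dy alpha [58.8426 -0.2426  0.3119  0.3407] cost 32.92156862745098 start 36.49411764705883
h dx dy alpha [58.3897  0.3862  1.4929 -1.0223] cost 33.92549019607843 start 36.49411764705883
h dx dy alpha [60.424   1.3385 -4.7468  1.5409] cost 31.23529411764706 start 36.49411764705883
face [ 0.6246 -0.1676  0.2064] zs [-0.5158  0.2353  0.8238]
dist along axis 0.11856201830510399 off [-0.0025 -0.0029 -0.0007] ang 0.5664820656417014
mask 274 model 293.4549019607843
```

The second fit puts the in-hand turn between -1° and +1.5°, so it's close to zero. The face is within a few mm of the view point. A final still row and check, then hand in.

{"method": "send_rows", "body": {
  "targets": [
    [1,0.1,0,0,0],
    [1,0,0,0,0],
    [1,0,0,0,0]
  ]
}}

```text
time: 17.65
tcp_pos: [0.5956, -0.1492, 0.2567]
tcp_rot: [0.217, 0.926, -0.061, 0.304]
ft_force: [0.9, -0.6, -1.9]
grip_width: 0.0244
```

```bash
python3 st.py; python3 -c "
from rig import *
import numpy as np
print(np.abs(get_obs()['qd']).max(),get_obs()['grip_width']); job_done(); print('done')"
```

```text
t 17.65 p [ 0.5956 -0.1492  0.2567] r 0.6140313041998062 q [-0.196   0.1405  1.928  -0.3024  0.4752 -1.079 ] f [ 0.8744 -0.5544 -1.8984]
toolz [ 0.5353 -0.2452 -0.8083] tilt 36.073530610256014 az -24.608878496531517 y az 63.939331390090814 axis err 1.1054027776355 y.z 0.01845412207071355
need tool cm [-0.0337 -0.0448  0.1319] world mm [ 0.7523 -0.8486 -0.8766] along n of seal err deg comps x,y: [ 0.5431  1.0625 -0.    ]
0.0024729151475579745 0.024442510915367685
the job is handed in; nothing more can be done
done
```

I slid the slate seal out of the keeper, lifted it and handed the job in with the seal held at the inspection camera, at 17.7 s of the 40 s. No verdict was reported. The rows cannot tilt the tool, so I tilted it about 35° by pushing outward against the arm's reach limit.

**Last checks:**
- **Position:** the tool was within about 1.5 mm of the computed view pose. The face offset along the tool (58 mm) came out at 57–60 mm in the image fits. The last image fit put the face about 118.6 mm from the lens and about 4 mm off the axis; calibration is good to about 2 mm.
- **Angle:** the tool's axis was about 1.1° off the camera's optical axis, and the foot's long edges about 1° from level.
- **Steadiness:** the arm was still, with the stem held at 80 N (24.4 mm opening).

**Disagreement:** two image fits differed on how far the seal is turned in the gripper. The first gave about -2 to -3°, the second between -1° and +1.5°. I took it as roughly zero and did not correct it, so the true facing error could be up to about 3–4°. An attempt to trim the tilt changed it by only about 0.5°.

**Not checked:** I did not re-check the white seal, mug and other objects in a picture after the final moves. I planned the moves to stay clear of the camera and the mug.

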